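# Cover the focus drive and hold its collar on the shaft flat

### The job

Close the focus drive: set the orange cover over the upright shaft onto the gear case so that it sits level with its lip in the mouth, and let go of it; then pinch the shaft squarely across its ground flat and turn it until the flat faces the yellow mark on the case. Last, slide the blue collar down over the shaft, set screw on the flat, press it down against the sprung brass seat so the seat sinks well past half its travel, and finish while still holding it pressed down there, ready for the set screw to be tightened. Leave everything else on the bench where it is.

Things in the scene. Friction and masses are not known exactly. Their poses are not given: they have to be found in the camera images.
- case_mouth (a point): Focus drive, fixed: round beige gear case, 110 mm diameter on a 130 mm grey foot, open mouth 90 mm across. Point on the axis of case and shaft, level with the rim, 40 mm above the bench. z up; x points to the yellow mark on the case's side and foot (out to 77 mm from the axis). A black block opposite reaches 73 mm out, 24 mm high.
- shaft (a joint): Turn of the upright dark steel shaft (rad): 0 when its flat faces the yellow mark, growing anticlockwise seen from above; range -1.7 to 1.7; starts between 0.5 and 1.4, stays where left (friction about 0.03 N m). Shaft 24 mm in diameter, 19 mm across its flat and the opposite side; its top, 100 mm above the bench, has a red dash on the flat's side; the upper 5 mm taper.
- shaft_flat: The bright flat of the shaft (18 mm wide, from 65 to 94 mm above the bench, the face 7 mm from the axis). Origin on the shaft's axis, 85 mm above the bench; x points horizontally out of the flat, z up. The pinched section spans x = -12 to +7 mm.
- seat (a joint): Sprung brass ring around the shaft, 32 mm in diameter: how far it is pressed down (m), 0 to 0.007; it takes 3 N to start and 10 N at the bottom, and it springs back up when let go. The seat sinks only while the collar is held down; the collar's own weight does not move it.
- seat_top (a point): Centre of the brass seat's upper face, on the shaft's axis, 69 mm above the bench when free; z up.
- cover_center (a point): Orange cover, loose, 0.13 to 0.21 kg, 26 mm tall: disc 116 mm in diameter, 4 mm thick; neck above it to grip (50 mm outside, 40 inside, 16 high); lip below it (84 mm outside, 6 high); open right through. Lies on the bench lip down. Point on its axis half-way up, 13 mm above its lowest edge; z up. Seated, the disc's underside rests on the rim.
- cover_flange (a point): Point on the cover's axis in the plane of the disc's underside, 6 mm above the lip's lower edge; it meets case_mouth when the cover is seated.
- collar_center (a point): Blue collar, loose, 0.16 to 0.26 kg, standing: 40 mm tall, 48 mm in diameter, two flat sides 38 mm apart facing its +y and -y, to grip. Through bore 26 mm with a flat 8 mm from the axis on its +x side: it passes the shaft only with +x over the shaft's flat (1 mm clearance, 0.1 rad play). Point on its axis, 20 mm above its foot; x points to the brass set screw and white dash, z up.
- collar_foot (a point): Point on the collar's axis at its lower end.
- collar_screw (a point): The brass set screw on the collar's side, 24 mm from its axis along its +x, half-way up.
- cover: The orange cover; origin on its axis at the lip's lower edge (13 mm below cover_center).
- collar: The blue collar; origin on its axis at its lower end; same axes as collar_center.
- screwdriver: Bystander: screwdriver with a red handle lying on the bench at the right, 170 mm long; leave alone.
- objective_a: Bystander: aluminium objective lens, 30 mm in diameter, 44 mm tall; leave alone.
- objective_b: Bystander: brass objective lens, 30 mm in diameter, 38 mm tall; leave alone.
- oil_bottle: Bystander: small amber bottle, 38 mm in diameter, 72 mm tall; leave alone.
- jar: Bystander: white jar, 56 mm in diameter, 60 mm tall; leave alone.
Things that resemble listed ones, but are neither listed nor needed, are in the scene too. Leave any green or turquoise look-alike of the cover alone.

How it is judged:
On the way, in this order (a step that is already met when the one before it is completed fails the run):
1. the cover sits level on the gear case, its lip in the mouth, and has been let go (horizontal distance between cover_center and case_mouth below 0.006 m and z of cover_flange in the frame of case_mouth between -0.003 and 0.0025 m and angle between cover_center's own z axis and vertical below 0.05 rad and contact force between the fingers and cover below 0.1 N), for 0.2 s.
2. the fingers pinch the shaft on its flat, and the flat faces the yellow mark within 0.17 rad (value of joint shaft between -0.17 and 0.17 rad and contact force between the fingers and shaft_flat above 1 N), for 0.2 s.
At the end, for the whole second after the job is handed in: Fingers still press on the collar (over 2 N), upright (0.08 rad) and within 4 mm of the seat, screw to the mark, seat held down over 3.5 mm of 7; shaft within 0.17 rad of 0; cover seated: centred to 6 mm, within 2.5 mm of the rim, level to 0.05 rad (horizontal distance between cover_center and case_mouth below 0.006 m and z of cover_flange in the frame of case_mouth between -0.003 and 0.0025 m and angle between cover_center's own z axis and vertical below 0.05 rad and value of joint shaft between -0.17 and 0.17 rad and value of joint seat above 0.0035 m and horizontal distance between collar_center and case_mouth below 0.004 m and distance between collar_foot and seat_top below 0.004 m and angle between collar_center's own z axis and vertical below 0.08 rad and x of collar_screw in the frame of case_mouth above 0.018 m and contact force between the fingers and collar above 2 N and linear speed of collar below 0.02 m/s); the arm keeps its last pose, push and grip.
It fails at once if a bystander (screwdriver, objectives, bottle, jar) is shifted by more than 30 mm (distance of any of screwdriver, objective_a, objective_b, oil_bottle, jar from where it was at the start of the episode above 0.03 m).
It also fails if it takes over 64 s, if anything falls off the work surface, if the arm or the gripper's body presses on something with over 40 N, if the wrist force passes 120 N, or if a joint passes its speed limit or range.

### The arm

A 7-joint arm with a two-finger parallel gripper is mounted at the origin on the work surface. World frame = base frame: x ahead of the robot, y to its left, z up, the work surface at z = 0. Lengths are in m, angles in rad, forces in N, time in s.
With the tool pointing down it reaches from about 0.4 to 0.85 m from the base axis. Payload 10.4 kg.
Tool frame: the origin (TCP) lies at the very end of the fingers, on their centre line; the grasp point (between the pads) lies 19 mm behind it; z points along the fingers, y is the line along which they close (so a half turn about z gives the same grasp; the last joint's range is limited). The gripper opens to 87 mm and grips with 3 to 60 N. Pads are 19 mm wide; open, the fingers measure 117 mm over their backs; the gripper's body (75 mm by 190 mm) begins 51 mm behind the grasp point.
Start: joints at [1.277, 0.332, -0.065, 1.46, 0.022, 1.35, -0.088], TCP at [0.167, -0.602, 0.223] pointing down, gripper open.
Joint ranges: [-2.6, 2.6], [-0.5, 2.12], [-1.47, 1.34], [0.16, 2.42], [-1.27, 4.41], [0.06, 2.06], [-2.6, 2.6]. Speed limits (rad/s): [2.22, 2.22, 2.79, 2.79, 3.14, 3.14, 3.14].

### API

Orientations are given as a unit quaternion [w, x, y, z].
In Python, from station import bot gives the robot as it stands. The module is installed in compiled form; this text tells all that it offers.
- The arm moves only by the tool drive_tool, never from a script. Its argument "rows" is a list of rows, each a list of 7 numbers: the opening in per cent of the stroke, from 0 (shut) to 100 (fully open), then the shift along the tool's x, y, z in mm, then the turn, a rotation vector about the tool's x, y, z in degrees. A call has 1 to 10 rows; each row shifts and turns the commanded pose from where the row before left it, along the tool's axes as they then stand; what a row does not reach is not made up. A row lasts 1/12 s, in which the tool goes at most 41.7 mm and 7.16 degrees, less where a joint would pass 70% of its speed; a pose out of reach is approached as far as the arm can. A call with a gripper value outside its range is refused whole. The fingers move at their own pace and stop on an object; the grip force is fixed at half the most. Time passes only in rows, so rows that do not move let the fingers close. It gives the time, the measured TCP pose, the force, the opening and the grip force at its end, in the units of the state.
- bot.state(): the state, without advancing time (a new reading comes with each control period).
- bot.capture(name): name is "scene" or "top" or "wrist"; returns a dict with "img" (420x560x3 uint8, red, green, blue), "fx", "fy", "cx", "cy" (pixels), "R" (3x3) and "t" (3): a world point X has camera coordinates R X + t. Camera axes: x right, y down, z forward; pixel columns grow to the right and rows downward; lengths in m; the calibration is good to about 2 mm. A picture is of the moment at which its call begins. There is no depth.
- bot.finish_job(): hands the job in; it is judged then, once.
Trained networks look in a picture, given as the dict that the camera call returned (one of the last four; its "shot" number tells which), for a name from the list of things; names that differ only in an ending like _2 or _b are one class to them, and where a whole thing is asked for, a point or a joint stands for the part that bears it (a point fixed in the world has none). Each returns a list of dicts, best first, with "conf" (0 to 1); they miss things now and then, are a little off and sometimes report something else, mostly with a low value. They report only what shows in the picture. A call takes as long as a camera call. They do not tell look-alikes from the thing itself.
- bot.search_frame(picture, name): "at" ([column, row] in pixels, amid what is visible of it).
- bot.trace(picture, name): "region" (420x560 bool, what is visible of it) and "at" ([column, row] in pixels, amid what is visible of it).
The state is a dict: "t": time; "joint_positions": joint angles; "joint_velocities": joint speeds; "joint_efforts": joint torques, N m; "tool_pos": TCP position; "orientation": TCP orientation; "force": force on the tool from outside, world axes, zero at the start; "wrist_torque": the same for the moment, N m; "width": opening from 0.0 (shut) to 1.0 (fully open); "gripper_force": force on a finger pad.
Only numpy, scipy, OpenCV 4.12 (cv2) and the standard library are available. Lean on these libraries where they do the work, as an engineer would, in place of code of your own. Each camera call takes 0.05 s, during which the arm holds its last target. There are 200 camera calls.

## Working session

There is one attempt and no reset: what is moved stays moved. The work goes in short steps, Python scripts to look and compute and a tool call to move; the robot and the scene stay as the last step left them, time stands still between calls to the robot, and variables do not carry over. Pictures are saved under pics/ and viewed, at most 10 in all, crops included, and the job is handed in when it is done.

Besides the shell and the picture viewer there is one more tool, called after "Request:" as a command line: name --pt "numbers of a row" for each row, then --argument value for the rest. drive_tool: Moves the arm, as the interface text tells. Its arguments: {"type":"object","properties":{"rows":{"type":"array"}},"required":["rows"]}

```bash
mkdir -p pics; cat > h.py <<'E'
import numpy as np, cv2
from station import bot
from scipy.spatial.transform import Rotation as Ro
def ray(c,px,z):
    d=c["R"].T@np.array([(px[0]-c["cx"])/c["fx"],(px[1]-c["cy"])/c["fy"],1.]); o=-c["R"].T@c["t"]
    return o+d*(z-o[2])/d[2]
def proj(c,X):
    p=c["R"]@np.array(X)+c["t"]; return np.array([c["fx"]*p[0]/p[2]+c["cx"],c["fy"]*p[1]/p[2]+c["cy"]])
def save(n,im): cv2.imwrite("pics/"+n,im[:,:,::-1])
def rot(): 
    q=bot.state()["orientation"]; return Ro.from_quat([q[1],q[2],q[3],q[0]])
E
python3 - <<'E'
from h import *
S=bot.capture("scene");T=bot.capture("top")
save("a.png",np.vstack([S["img"],T["img"]])[:, :] if 0 else cv2.resize(np.hstack([S["img"],T["img"]]),(800,300)))
save("top.png",cv2.resize(T["img"],(800,600)))
save("scene.png",cv2.resize(S["img"],(800,600)))
for n,z in [("case_mouth",.04),("shaft",.1),("cover",.013),("collar",.04),("collar_screw",.02),("seat",.069),("shaft_flat",.085),("oil_bottle",.05),("jar",.06),("objective_a",.04),("screwdriver",.01)]:
    for nm,c in (("T",T),("S",S)):
        for d in bot.search_frame(c,n)[:4]: print(n,nm,np.round(d["conf"],2),np.round(d["at"]),ray(c,d["at"],z).round(3))
print(bot.state()["tool_pos"],rot().as_matrix().round(2), -T["R"].T@T["t"])
E
```

```text
case_mouth T 0.96 [266. 220.] [ 0.543 -0.023  0.04 ]
case_mouth T 0.25 [237. 142.] [0.745 0.052 0.04 ]
case_mouth S 0.61 [279. 225.] [ 0.561 -0.047  0.04 ]
case_mouth S 0.34 [166. 288.] [ 0.53  -0.327  0.04 ]
shaft T 0.49 [270. 222.] [ 0.537 -0.032  0.1  ]
shaft S 0.72 [280. 206.] [ 0.567 -0.051  0.1  ]
shaft S 0.63 [165. 285.] [ 0.573 -0.347  0.1  ]
shaft S 0.33 [399. 210.] [0.757 0.111 0.1  ]
cover T 0.95 [398. 165.] [ 0.685 -0.374  0.013]
cover T 0.86 [344. 293.] [ 0.351 -0.224  0.013]
cover T 0.79 [370. 230.] [ 0.514 -0.295  0.013]
cover S 0.82 [168. 288.] [ 0.511 -0.312  0.013]
cover S 0.7 [152. 234.] [ 0.355 -0.243  0.013]
cover S 0.67 [187. 375.] [ 0.687 -0.401  0.013]
collar T 0.57 [167. 212.] [0.567 0.232 0.04 ]
collar S 0.63 [353. 180.] [0.58  0.204 0.04 ]
collar_screw T 0.74 [169. 209.] [0.575 0.231 0.02 ]
collar_screw S 0.88 [354. 178.] [0.562 0.233 0.02 ]
seat T 0.64 [170. 213.] [0.563 0.22  0.069]
seat T 0.55 [265. 221.] [ 0.54  -0.021  0.069]
seat S 0.63 [282. 214.] [ 0.563 -0.04   0.069]
oil_bottle T 0.61 [374. 227.] [ 0.522 -0.298  0.05 ]
oil_bottle T 0.47 [181. 152.
[... 171 characters left out ...]
.61 [280. 336.] [ 0.769 -0.264  0.06 ]
jar S 0.51 [354. 178.] [0.591 0.189 0.06 ]
objective_a T 0.59 [287. 134.] [ 0.765 -0.079  0.04 ]
objective_a T 0.47 [239. 143.] [0.745 0.047 0.04 ]
objective_a S 0.82 [345. 284.] [ 0.771 -0.084  0.04 ]
objective_a S 0.78 [377. 250.] [0.762 0.036 0.04 ]
objective_a S 0.64 [279. 213.] [ 0.534 -0.016  0.04 ]
screwdriver T 0.85 [419. 263.] [ 0.426 -0.421  0.01 ]
screwdriver T 0.5 [352. 140.] [ 0.754 -0.252  0.01 ]
screwdriver T 0.35 [367. 233.] [ 0.507 -0.286  0.01 ]
screwdriver S 0.85 [ 97. 297.] [ 0.427 -0.419  0.01 ]
[ 0.16720141 -0.60226519  0.22260816] [[ 0.96  0.27  0.  ]
 [ 0.27 -0.96 -0.  ]
 [ 0.    0.   -1.  ]] [ 0.50772554 -0.0464995   1.38413349]
```

View pics/top.png

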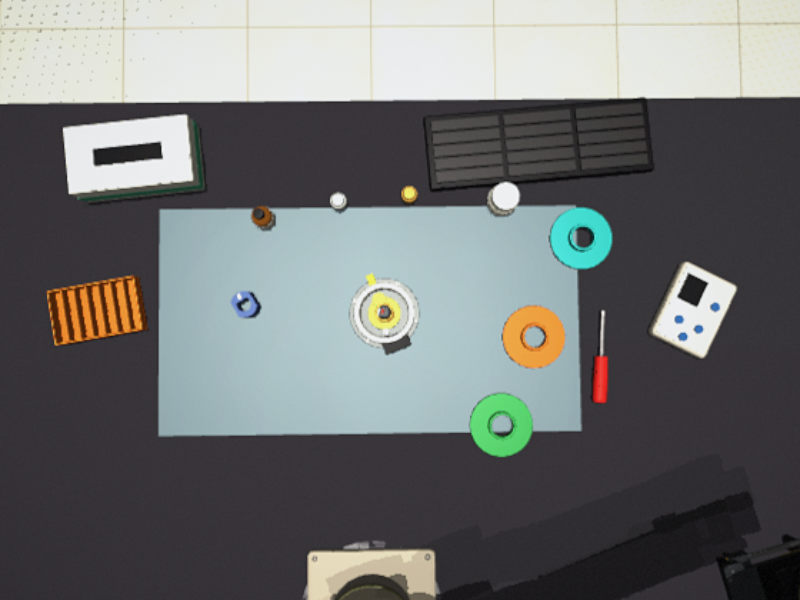

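View pics/scene.png

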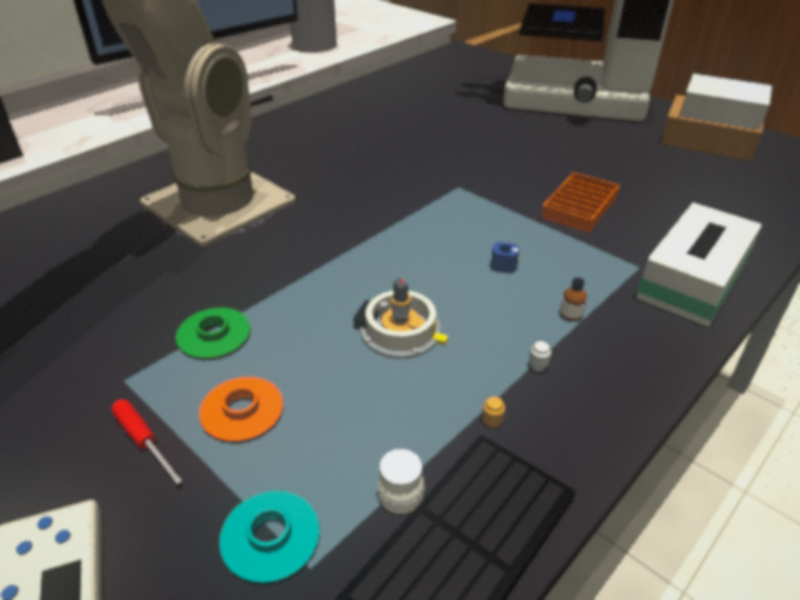

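The top view shows the orange cover at zoomed (534,337), with green at (501,425) and turquoise at (581,239) as look-alikes. Only the orange one fits. The case is at (384,313) with its yellow mark up-left at (370,279), and the collar is at (245,304). I'll measure by colour and confirm in one enlarged crop.

```bash
python3 - <<'E'
from h import *
T=bot.capture("top");im=T["img"];hsv=cv2.cvtColor(im,cv2.COLOR_RGB2HSV)
def ctr(m,x0,x1,y0,y1):
    k=np.zeros_like(m);k[y0:y1,x0:x1]=m[y0:y1,x0:x1]
    cs,_=cv2.findContours(k,cv2.RETR_EXTERNAL,cv2.CHAIN_APPROX_NONE);return max(cs,key=cv2.contourArea)
m=cv2.inRange(hsv,(5,120,80),(18,255,255));c=ctr(m,340,410,205,265);e=cv2.fitEllipse(c)
print("cover",e,ray(T,e[0],.009).round(4))
p0=ray(T,e[0],.009);p1=ray(T,np.array(e[0])+[e[1][0]/2,0],.009);print("rad",np.linalg.norm(p1-p0))
for n in ("case_mouth","seat","collar","shaft"):
    for d in bot.trace(T,n)[:2]:
        r=d["region"];ys,xs=np.nonzero(r);print(n,round(d["conf"],2),d["at"],xs.min(),xs.max(),ys.min(),ys.max(),r.sum())
m=cv2.inRange(hsv,(100,90,50),(130,255,255));c=ctr(m,150,190,195,230);print("collar",cv2.boundingRect(c),cv2.minAreaRect(c),ray(T,cv2.minAreaRect(c)[0],.03))
a=cv2.resize(im[185:255,235:305],(400,400),interpolation=3);b=cv2.resize(im[192:232,150:190],(400,400),interpolation=3);save("crop.png",np.hstack([a,b]))
print([ (d["at"],d["conf"]) for d in bot.search_frame(T,"shaft_flat")])
E
```

```text
cover ((373.1185302734375, 235.30747985839844), (42.316436767578125, 42.734737396240234), 130.95230102539062) [ 0.5    -0.3032  0.009 ]
rad 0.0559656707808151
case_mouth 0.61 [268.3, 217.2] 245 292 193 245 1878
seat 0.43 [266.1, 218.1] 263 274 215 224 31
seat 0.26 [364.9, 239.7] 352 394 214 258 1366
collar 0.53 [167.1, 208.7] 163 181 204 222 221
collar (162, 204, 19, 18) ((171.1617431640625, 213.10292053222656), (17.835851669311523, 15.263374328613281), 59.03623962402344) [0.56382584 0.22458308 0.03      ]
[]
```

View pics/crop.png

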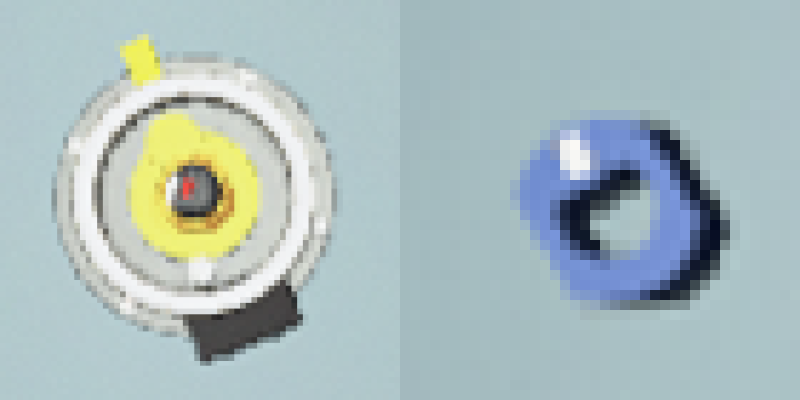

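Crop: only this cover is orange. Crop scale gives the case axis near px (268.9,218.5). The mark direction is about 21.6° in world yaw, and the red dash puts the flat at about 90°, so the joint is about 1.2 rad. The collar dash points to about 30°. Moving towards the cover.

Request:
drive_tool --pt "100 36 -18 5 0 0 0" --pt "100 36 -18 5 0 0 0" --pt "100 36 -18 5 0 0 0" --pt "100 36 -18 5 0 0 0" --pt "100 36 -18 5 0 0 0" --pt "100 36 -18 5 0 0 0" --pt "100 36 -18 5 0 0 0" --pt "100 36 -18 5 0 0 0" --pt "100 36 -18 5 0 0 0" --pt "100 36 -18 5 0 0 0"

```text
t: 2.33
tool_pos: [0.4671, -0.3311, 0.1726]
orientation: [0.0, 0.991, 0.135, 0.0]
force: [0.7, -0.1, -0.9]
width: 1.0
gripper_force: 0.0
```

```bash
cat >> h.py <<'E'
def go(X):
    s=bot.state(); d=rot().inv().apply(np.array(X)-s["tool_pos"])*1000
    R=rot().as_matrix(); print("t",round(s["t"],2),"tcp",np.round(s["tool_pos"],4),"yaw x",round(np.degrees(np.arctan2(R[1,0],R[0,0])),2),"z",R[:,2].round(3),"F",np.round(s["force"],1),"w",round(s["width"],3),"| tool delta mm",d.round(1), "J",np.round(s["joint_positions"],2))
E
python3 - <<'E'
from h import *
W=bot.capture("wrist");T=bot.capture("top")
go([.5,-.303,.15])
for n in ("cover",):
  for d in bot.trace(W,n)[:2]:
    r=d["region"].astype(np.uint8);c=max(cv2.findContours(r,0,1)[0],key=cv2.contourArea);e=cv2.fitEllipse(c)
    print(d["conf"],e,[ray(W,e[0],z).round(4) for z in (.006,.01)],cv2.boundingRect(c))
save("w1.png",W["img"])
print("case",ray(T,[268.9,218.5],.04),"collar",ray(T,[170,212.7],.04),-W["R"].T@W["t"])
E
```

```text
t 2.43 tcp [ 0.471  -0.3256  0.172 ] yaw x 16.1 z [ 0.002  0.003 -1.   ] F [-0.3 -0.1 -0.3] w 1.003 | tool delta mm [ 34.1 -13.6  22.1] J [ 0.8   0.27 -0.32  1.66  0.09  1.23 -0.83]
0.97 ((407.9792175292969, 23.822757720947266), (58.73732376098633, 132.29376220703125), 88.27529907226562) [array([ 0.6525, -0.4044,  0.006 ]), array([ 0.6512, -0.4032,  0.01  ])] (349, 0, 125, 57)
0.92 ((169.65817260742188, 263.1545104980469), (62.179176330566406, 97.3211441040039), 98.92789459228516) [array([ 0.3538, -0.2347,  0.006 ]), array([ 0.3561, -0.2356,  0.01  ])] (122, 230, 101, 56)
case [ 0.54661101 -0.02903993  0.04      ] collar [0.56448453 0.22556783 0.04      ] [ 0.54249443 -0.30994299  0.33428132]
```

View pics/w1.png

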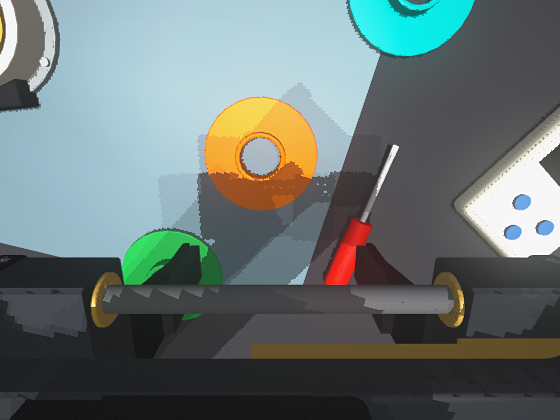

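The wrist view shows the orange cover at (261,153), with green at (172,265) and turquoise at (411,20). I'll measure the orange by colour.

```bash
python3 - <<'E'
from h import *
W=bot.capture("wrist");hsv=cv2.cvtColor(W["img"],cv2.COLOR_RGB2HSV)
m=cv2.inRange(hsv,(5,120,50),(22,255,255));m[:,:190]=0;m[:,330:]=0;m[225:]=0
c=max(cv2.findContours(m,0,1)[0],key=cv2.contourArea);e=cv2.fitEllipse(c);print(e)
p=ray(W,e[0],.008);print(p, ray(W,np.array(e[0])+[e[1][0]/2,0],.008)-p)
# neck hole
h=(255-m);h=cv2.bitwise_and(h,cv2.circle(np.zeros_like(m),(261,155),35,255,-1));c=max(cv2.findContours(h,0,1)[0],key=cv2.contourArea);e=cv2.fitEllipse(c);print("hole",e,ray(W,e[0],.026).round(4),ray(W,e[0],.013).round(4))
go([p[0],p[1],.012])
E
```

```text
((262.61016845703125, 154.91770935058594), (111.04903411865234, 112.84488677978516), 148.5171356201172)
[ 0.50203446 -0.30316017  0.008     ] [ 0.01555865 -0.05460513  0.        ]
hole ((262.4331359863281, 157.89617919921875), (36.14095687866211, 38.27162551879883), 114.37081909179688) [ 0.5015 -0.304   0.026 ] [ 0.4997 -0.3038  0.013 ]
t 2.53 tcp [ 0.4666 -0.3315  0.1724] yaw x 15.68 z [-0.  0. -1.] F [-0.1 -0.7  0.7] w 1.0 | tool delta mm [ 41.7 -17.6 160.4] J [ 0.8   0.27 -0.31  1.66  0.09  1.23 -0.83]
```

Request:
drive_tool --pt "100 20 -9 20 0 0 0" --pt "100 21 -8.5 20 0 0 0" --pt "100 0 0 35 0 0 0" --pt "100 0 0 35 0 0 0" --pt "100 0 0 30 0 0 0" --pt "100 0 0 18 0 0 0" --pt "100 0 0 0 0 0 0"

```text
t: 3.12
tool_pos: [0.4987, -0.306, 0.0123]
orientation: [-0.0, 0.991, 0.134, -0.001]
force: [-0.3, 0.1, 0.4]
width: 0.995
gripper_force: 0.0
```

Request:
drive_tool --pt "20 0 0 0 0 0 0" --pt "20 0 0 0 0 0 0" --pt "20 0 0 0 0 0 0" --pt "20 0 0 0 0 0 0" --pt "20 0 0 0 0 0 0" --pt "20 0 0 0 0 0 0" --pt "20 0 0 0 0 0 0" --pt "20 0 0 0 0 0 0"

```text
t: 3.78
tool_pos: [0.5008, -0.3047, 0.0148]
orientation: [0.0, 0.991, 0.135, 0.0]
force: [-0.4, -0.6, 2.2]
width: 0.57
gripper_force: 30.0
```

Request:
drive_tool --pt "20 0 0 -25 0 0 0" --pt "20 0 0 -40 0 0 0" --pt "20 0 0 -40 0 0 0" --pt "20 0 0 -40 0 0 0" --pt "20 0 -40 0 0 0 0" --pt "20 0 -40 0 0 0 0" --pt "20 0 -40 0 0 0 0" --pt "20 0 -40 0 0 0 0" --pt "20 0 -40 0 0 0 0" --pt "20 0 -40 0 0 0 0"

```text
t: 4.62
tool_pos: [0.4354, -0.0718, 0.1593]
orientation: [0.0, 0.991, 0.135, -0.0]
force: [2.6, 1.0, -1.3]
width: 0.57
gripper_force: 30.0
```

```bash
python3 - <<'E'
from h import *
bot.capture("wrist");W=bot.capture("wrist");save("w2.png",W["img"])
go([.5466,-.029,.16])
for n in ("case_mouth","shaft","shaft_flat","cover"):
    for d in bot.trace(W,n)[:2]:
        ys,xs=np.nonzero(d["region"]);print(n,round(d["conf"],2),d["at"],xs.min(),xs.max(),ys.min(),ys.max())
print(proj(W,[.5466,-.029,.04]),proj(W,[.5466,-.029,.1]))
E
```

```text
t 4.72 tcp [ 0.4353 -0.0675  0.1596] yaw x 15.96 z [-0.  0. -1.] F [ 1.2 -1.5 -1.9] w 0.566 | tool delta mm [117.6  -6.4  -0.4] J [ 0.57 -0.   -0.52  1.98 -0.    1.16 -1.24]
case_mouth 0.6 [278.7, 67.8] 204 345 0 154
case_mouth 0.54 [277.8, 221.8] 178 377 158 342
shaft 0.73 [277.6, 56.6] 258 290 32 76
shaft 0.52 [261.5, 70.3] 252 294 38 84
cover 0.58 [276.3, 221.7] 179 376 158 341
[274.78766477  64.49107717] [273.79372371  50.05177964]
```

View pics/w2.png

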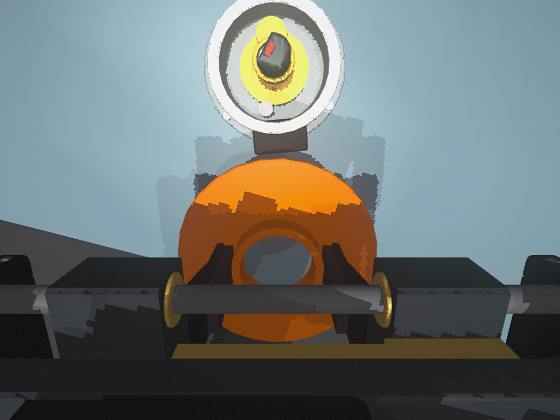

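The wrist view shows the case at (274,66), the shaft top at (274,55) with its dash on the upper-left side, the black block at (281,143) and the cover held at (278,245). I'll fit the rim and cover circles.

```bash
cat >> h.py <<'E'
def circ(c,pts,z,r):
    """robust centre of a circle of radius r at height z whose outline gives pixel pts"""
    from scipy.optimize import least_squares
    P=np.array([ray(c,p,z)[:2] for p in pts])
    f=least_squares(lambda q:np.linalg.norm(P-q[:2],axis=1)-q[2],[*P.mean(0),r],loss="soft_l1",f_scale=.001)
    return f.x.round(4),np.abs(f.fun).mean().round(4)
E
python3 - <<'E'
from h import *
W=bot.capture("wrist");hsv=cv2.cvtColor(W["img"],cv2.COLOR_RGB2HSV)
s=bot.state()
m=cv2.inRange(hsv,(3,130,40),(22,255,255));m[:150]=0
c=max(cv2.findContours(m,0,1)[0],key=cv2.contourArea)[:,0]
P=[p for p in c if p[1]<235 and (p[1]<200 or abs(p[0]-277)>90)]
go([.5466,-.029,.16])
zt=s["tool_pos"][2]
for z in (zt-.0045,zt-.0065): print("cover",circ(W,P,z,.058))
# rim: white
w=cv2.inRange(hsv,(0,0,215),(180,25,255));w[160:]=0
c=max(cv2.findContours(w,0,1)[0],key=cv2.contourArea)[:,0]
P=[p for p in c if 3<p[1]<125];print("rim outer",circ(W,P,.04,.055))
g=cv2.inRange(hsv,(0,0,0),(180,255,70));g[160:]=0;g[:115]=0;g[:,:240]=0;g[:,320:]=0
c=max(cv2.findContours(g,0,1)[0],key=cv2.contourArea);print("block",cv2.minAreaRect(c),cv2.boundingRect(c))
b=cv2.minAreaRect(c);print(ray(W,b[0],.024))
x=cv2.resize(W["img"][10:160,195:355],(800,750));save("c2.png",cv2.resize(x,(640,600)))
E
```

```text
t 4.97 tcp [ 0.4366 -0.0745  0.1594] yaw x 15.42 z [-0. -0. -1.] F [-0.9 -1.2 -1.6] w 0.567 | tool delta mm [118.1 -14.6  -0.6] J [ 0.58  0.01 -0.51  1.98  0.    1.16 -1.23]
cover (array([ 0.4368, -0.074 ,  0.0564]), np.float64(0.0002))
cover (array([ 0.4359, -0.0743,  0.0571]), np.float64(0.0002))
rim outer (array([ 0.5435, -0.0287,  0.0494]), np.float64(0.0048))
block ((242.0, 148.0), (0.0, 0.0), 0.0) (242, 148, 1, 1)
[ 0.4751229  -0.02939859  0.024     ]
```

View pics/c2.png

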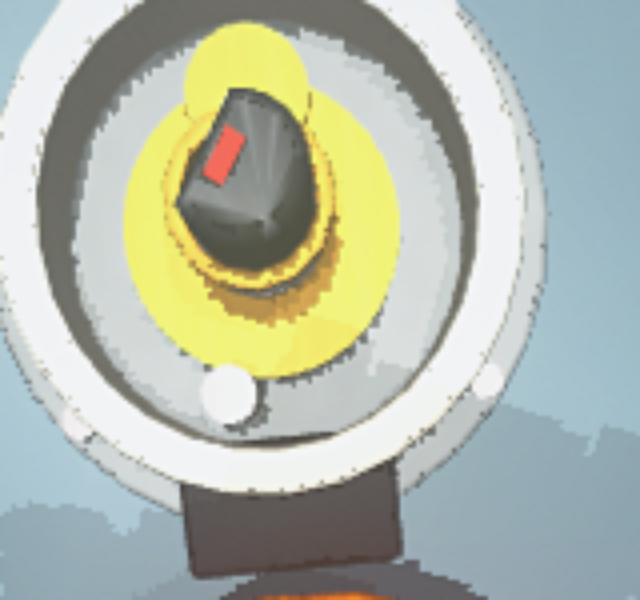

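```bash
python3 - <<'E'
from h import *
W=bot.capture("wrist");hsv=cv2.cvtColor(W["img"],cv2.COLOR_RGB2HSV)
w=(cv2.inRange(hsv,(0,0,222),(180,20,255))>0)
save("w2mask.png",np.dstack([w*255]*3).astype(np.uint8))
I=[];O=[];c0=np.array([258+0.,66.]);c0=np.array([195+258/4,10+215/4])
for a in np.radians(range(0,360,4)):
    u=np.array([np.cos(a),np.sin(a)]);v=[]
    for r in np.arange(40,85,.5):
        p=c0+r*u
        if not(2<p[1]<160):break
        v.append((r,w[int(round(p[1])),int(round(p[0]))]))
    on=[r for r,k in v if k]
    if len(on)<10: continue
    I.append(c0+on[0]*u)
    if on[-1]<v[-1][0]-1:O.append(c0+on[-1]*u)
print(len(I),len(O));print("inner",circ(W,I,.04,.045),"outer",circ(W,O,.04,.055))
cr=lambda x,y,z:ray(W,[195+x/4-.4,10+y/4-.4],z)
a,b=cr(192,576,.024),cr(403,553,.024);print("block mid",(a+b)/2,"len",np.linalg.norm(a-b),"edge yaw-",np.degrees(np.arctan2((a-b)[1],(a-b)[0])))
for A,B in [((212,180),(237,130)),((180,205),(236,92))]:
    a,b=cr(*A,.1),cr(*B,.1);d=b-a;print("flat normal yaw",np.degrees(np.arctan2(d[0],-d[1])) , np.degrees(np.arctan2(d[1],d[0]))+90,"mid",((a+b)/2).round(4))
print([ (p["at"],p["conf"]) for p in bot.search_frame(W,"shaft")])
hm=cv2.inRange(hsv,(3,130,40),(22,255,255));hm[:150]=0
c=max(cv2.findContours(hm,0,1)[0],key=cv2.contourArea)[:,0]
print("cover",circ(W,[p for p in c if p[1]<235],bot.state()["tool_pos"][2]-.0045,.058))
go([.5466,-.029,.16])
E
```

```text
79 73
inner (array([ 0.5467, -0.0278,  0.045 ]), np.float64(0.0028)) outer (array([ 0.546 , -0.0282,  0.054 ]), np.float64(0.0005))
block mid [ 0.47937299 -0.0542348   0.024     ] len 0.049318621529717395 edge yaw- 111.56738839134854
flat normal yaw 75.47017325683622 75.47017325683623 mid [ 0.5466 -0.0264  0.1   ]
flat normal yaw 75.48832994233163 75.48832994233162 mid [ 0.5467 -0.0236  0.1   ]
[([258.0, 56.5], 0.89), ([273.8, 225.2], 0.68)]
cover (array([ 0.4368, -0.0742,  0.0564]), np.float64(0.0002))
t 5.07 tcp [ 0.4366 -0.0744  0.1594] yaw x 15.41 z [-0.  0. -1.] F [ 0.4  0.5 -1.8] w 0.565 | tool delta mm [118.1 -14.5  -0.7] J [ 0.58  0.01 -0.51  1.98  0.    1.16 -1.23]
```

Request:
drive_tool --pt "20 35 -4.5 0 0 0 0" --pt "20 35 -4.5 0 0 0 0" --pt "20 30 -4 0 0 0 0" --pt "20 18.5 -1.8 0 0 0 0" --pt "20 0 0 10 0 0 0" --pt "20 0 0 25 0 0 0" --pt "20 0 0 25 0 0 0" --pt "20 0 0 20 0 0 0" --pt "20 0 0 0 0 0 0"

```text
t: 5.82
tool_pos: [0.5435, -0.0286, 0.075]
orientation: [-0.001, 0.991, 0.134, -0.004]
force: [-1.7, 0.3, -2.5]
width: 0.566
gripper_force: 30.0
```

```bash
python3 - <<'E'
from h import *
W=bot.capture("wrist");hsv=cv2.cvtColor(W["img"],cv2.COLOR_RGB2HSV)
save("w3.png",W["img"])
hm=cv2.inRange(hsv,(3,130,40),(22,255,255));hm[:150]=0
c=max(cv2.findContours(hm,0,1)[0],key=cv2.contourArea)[:,0]
print("cover",circ(W,[p for p in c if p[1]<235],bot.state()["tool_pos"][2]-.007,.058))
go([.5463,-.0284,.047])
E
```

```text
cover (array([ 0.5437, -0.0283,  0.0564]), np.float64(0.0002))
t 5.87 tcp [ 0.5448 -0.0284  0.0774] yaw x 15.45 z [-0.005  0.    -1.   ] F [-1.2 -0.3 -0.9] w 0.57 | tool delta mm [ 1.5  0.5 30.4] J [ 0.43  0.34 -0.54  1.81  0.2   1.05 -1.49]
```

View pics/w3.png

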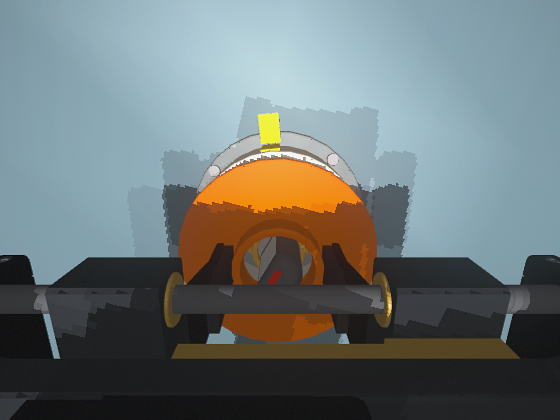

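The wrist view shows the shaft inside the neck at (285,262) and the yellow mark straight ahead at (270,130). I'm lowering in small steps.

Request:
drive_tool --pt "20 2 0 5 0 0 0" --pt "20 0 0 8 0 0 0" --pt "20 0 0 6 0 0 0" --pt "20 0 0 4 0 0 0" --pt "20 0 0 2 0 0 0" --pt "20 0 0 0 0 0 0"

```text
t: 6.37
tool_pos: [0.5485, -0.0269, 0.0542]
orientation: [-0.0, 0.991, 0.135, -0.0]
force: [0.8, -0.5, -2.0]
width: 0.567
gripper_force: 30.0
```

Request:
drive_tool --pt "20 0 0 1 0 0 0" --pt "20 0 0 1 0 0 0" --pt "20 0 0 0 0 0 0"

```text
t: 6.62
tool_pos: [0.5488, -0.0269, 0.0526]
orientation: [0.0, 0.991, 0.135, 0.0]
force: [-0.1, 0.1, -1.4]
width: 0.568
gripper_force: 30.0
```

```bash
python3 - <<'E'
from h import *
for i in range(3):
  W=bot.capture("wrist");hsv=cv2.cvtColor(W["img"],cv2.COLOR_RGB2HSV)
  hm=cv2.inRange(hsv,(3,130,40),(22,255,255));hm[:150]=0
  c=max(cv2.findContours(hm,0,1)[0],key=cv2.contourArea)[:,0]
  print("cover",circ(W,[p for p in c if p[1]<235],bot.state()["tool_pos"][2]-.007,.058))
  go([.5463,-.0284,.047])
E
```

```text
cover (array([ 0.5481, -0.0269,  0.0571]), np.float64(0.0002))
t 6.67 tcp [ 0.5488 -0.0269  0.0527] yaw x 15.52 z [ 0. -0. -1.] F [-0.1 -0.3 -0.5] w 0.564 | tool delta mm [-2.8  0.8  5.7] J [ 0.42  0.38 -0.53  1.82  0.23  1.   -1.51]
cover (array([ 0.5481, -0.0269,  0.0571]), np.float64(0.0002))
t 6.72 tcp [ 0.5488 -0.0269  0.0527] yaw x 15.52 z [ 0. -0. -1.] F [ 0.  -0.2 -2.2] w 0.571 | tool delta mm [-2.8  0.7  5.7] J [ 0.42  0.38 -0.53  1.82  0.23  1.   -1.51]
cover (array([ 0.5481, -0.0269,  0.0571]), np.float64(0.0002))
t 6.77 tcp [ 0.5488 -0.0269  0.0527] yaw x 15.52 z [ 0. -0. -1.] F [-0.3 -0.5 -2.4] w 0.565 | tool delta mm [-2.8  0.8  5.7] J [ 0.42  0.38 -0.53  1.82  0.23  1.   -1.51]
```

Request:
drive_tool --pt "20 -2 0.8 0 0 0 0" --pt "20 0 0 0 0 0 0" --pt "20 0 0 1.5 0 0 0" --pt "20 0 0 1.5 0 0 0" --pt "20 0 0 0 0 0 0"

```text
t: 7.18
tool_pos: [0.5468, -0.0282, 0.0492]
orientation: [-0.0, 0.991, 0.135, -0.0]
force: [-0.0, -0.6, -2.9]
width: 0.566
gripper_force: 30.0
```

Request:
drive_tool --pt "20 0 0 1 0 0 0" --pt "20 0 0 1 0 0 0" --pt "20 0 0 0 0 0 0"

```text
t: 7.43
tool_pos: [0.5471, -0.0282, 0.0486]
orientation: [0.0, 0.991, 0.135, -0.0]
force: [-6.8, -0.5, 12.4]
width: 0.567
gripper_force: 30.0
```

Request:
drive_tool --pt "20 0 0 -0.5 0 0 0" --pt "70 0 0 0 0 0 0" --pt "100 0 0 0 0 0 0" --pt "100 0 0 0 0 0 0" --pt "100 0 0 0 0 0 0" --pt "100 0 0 0 0 0 0" --pt "100 0 0 -20 0 0 0" --pt "100 0 0 -30 0 0 0" --pt "100 0 0 -30 0 0 0" --pt "100 0 0 -20 0 0 0"

```text
t: 8.27
tool_pos: [0.5478, -0.028, 0.1507]
orientation: [0.0, 0.991, 0.135, 0.001]
force: [1.4, 0.3, 0.3]
width: 0.992
gripper_force: 0.0
```

Request:
drive_tool --pt "100 -35 0 -10 0 0 0" --pt "100 -35 0 0 0 0 0" --pt "100 -30 0 0 0 0 0" --pt "100 0 0 0 0 0 0" --pt "100 0 0 0 0 0 0"

```text
t: 8.68
tool_pos: [0.4499, -0.0558, 0.1584]
orientation: [0.001, 0.991, 0.134, 0.0]
force: [0.7, -0.3, -0.3]
width: 1.002
gripper_force: 0.0
```

```bash
python3 - <<'E'
from h import *
W=bot.capture("wrist");hsv=cv2.cvtColor(W["img"],cv2.COLOR_RGB2HSV)
hm=cv2.inRange(hsv,(3,130,40),(20,255,255))
c=max(cv2.findContours(hm,0,1)[0],key=cv2.contourArea)[:,0]
print("cover",circ(W,[p for p in c if 3<p[1]<225],.043,.058),cv2.boundingRect(c))
go([.5466,-.0284,.081])
save("c4.png",cv2.resize(W["img"][:240,160:400],(600,600)))
E
```

```text
cover (array([ 0.5458, -0.0283,  0.0571]), np.float64(0.0002)) (206, 8, 141, 151)
t 8.73 tcp [ 0.4509 -0.0552  0.1584] yaw x 15.48 z [ 0.001 -0.001 -1.   ] F [-0.2  1.2 -0.3] w 1.001 | tool delta mm [99.3 -0.4 77.5] J [ 0.57  0.04 -0.55  1.95  0.02  1.16 -1.29]
```

View pics/c4.png

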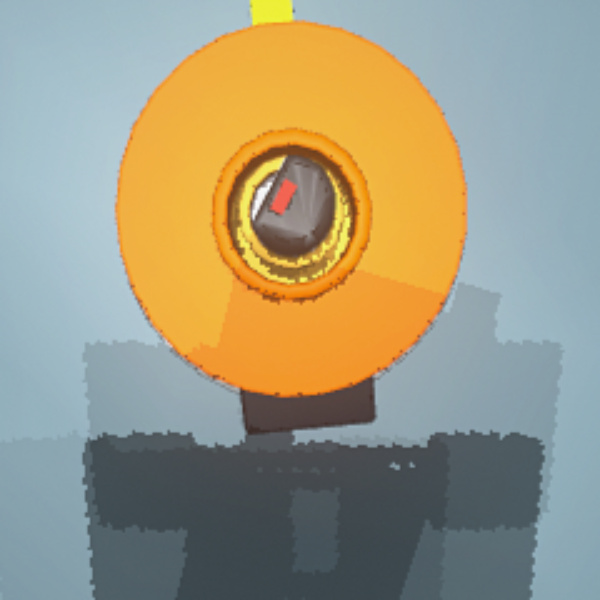

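The cover is seated: its centre fits to about 1 mm with the right radius, and the shaft stands free in the neck. The pinch line needs world yaw 75.5°. j7 would run out of range in that direction, so I turn the tool −150° about its z first.

Request:
drive_tool --pt "100 0 0 0 0 0 -7" --pt "100 0 0 0 0 0 -7" --pt "100 0 0 0 0 0 -7" --pt "100 0 0 0 0 0 -7" --pt "100 0 0 0 0 0 -7" --pt "100 0 0 0 0 0 -7" --pt "100 0 0 0 0 0 -7" --pt "100 0 0 0 0 0 -7" --pt "100 0 0 0 0 0 -7" --pt "100 0 0 0 0 0 -7"

```text
t: 9.57
tool_pos: [0.4518, -0.0542, 0.158]
orientation: [-0.0, 0.732, 0.682, 0.0]
force: [-0.6, 0.1, 0.3]
width: 1.0
gripper_force: 0.0
```

Request:
drive_tool --pt "100 0 0 0 0 0 -7" --pt "100 0 0 0 0 0 -7" --pt "100 0 0 0 0 0 -7" --pt "100 0 0 0 0 0 -7" --pt "100 0 0 0 0 0 -7" --pt "100 0 0 0 0 0 -7" --pt "100 0 0 0 0 0 -7" --pt "100 0 0 0 0 0 -7" --pt "100 0 0 0 0 0 -7" --pt "100 0 0 0 0 0 -7"

```text
t: 10.4
tool_pos: [0.4518, -0.0542, 0.158]
orientation: [0.0, 0.209, 0.978, 0.001]
force: [-0.3, 0.2, -0.0]
width: 1.004
gripper_force: 0.0
```

Request:
drive_tool --pt "70 0 0 0 0 0 -5" --pt "70 0 0 0 0 0 -5" --pt "70 0 0 0 0 0 0" --pt "70 0 0 0 0 0 0"

```text
t: 10.73
tool_pos: [0.4514, -0.0544, 0.158]
orientation: [0.0, 0.127, 0.992, 0.0]
force: [-0.3, 0.5, -0.3]
width: 0.781
gripper_force: 0.0
```

```bash
python3 - <<'E'
from h import *
a=np.radians(75.5); X=[.546-.0025*np.cos(a),-.0283-.0025*np.sin(a),.079]
print(X);go(X)
E
```

```text
[np.float64(0.5453740499898639), np.float64(-0.030720369100945267), 0.079]
t 10.73 tcp [ 0.4514 -0.0544  0.158 ] yaw x 165.41 z [ 0.     0.001 -1.   ] F [-0.3  0.5 -0.3] w 0.781 | tool delta mm [-85.   46.6  79. ] J [ 0.62  0.04 -0.61  1.95  0.03  1.16  1.32]
```

Request:
drive_tool --pt "70 -30 16 0 0 0 0" --pt "70 -30 16 0 0 0 0" --pt "70 -25 14.6 0 0 0 0" --pt "70 0 0 0 0 0 0" --pt "70 0 0 30 0 0 0" --pt "70 0 0 30 0 0 0" --pt "70 0 0 20 0 0 0" --pt "70 0 0 5 0 0 0" --pt "70 0 0 0 0 0 0" --pt "70 0 0 0 0 0 0"

```text
t: 11.57
tool_pos: [0.5453, -0.0309, 0.074]
orientation: [0.0, 0.127, 0.992, 0.0]
force: [-0.3, -0.1, 0.1]
width: 0.7
gripper_force: 0.0
```

```bash
python3 - <<'E'
from h import *
W=bot.capture("wrist");go([.54537,-.03072,.073]);save("w5.png",cv2.resize(W["img"][120:360,130:430],(750,600)))
E
```

```text
t 11.62 tcp [ 0.5457 -0.031   0.0745] yaw x 165.47 z [ 0.002 -0.    -1.   ] F [ 0.4 -0.5  0.2] w 0.703 | tool delta mm [0.3 0.2 1.5] J [ 0.49  0.36 -0.61  1.81  0.23  1.04  1.11]
```

View pics/w5.png

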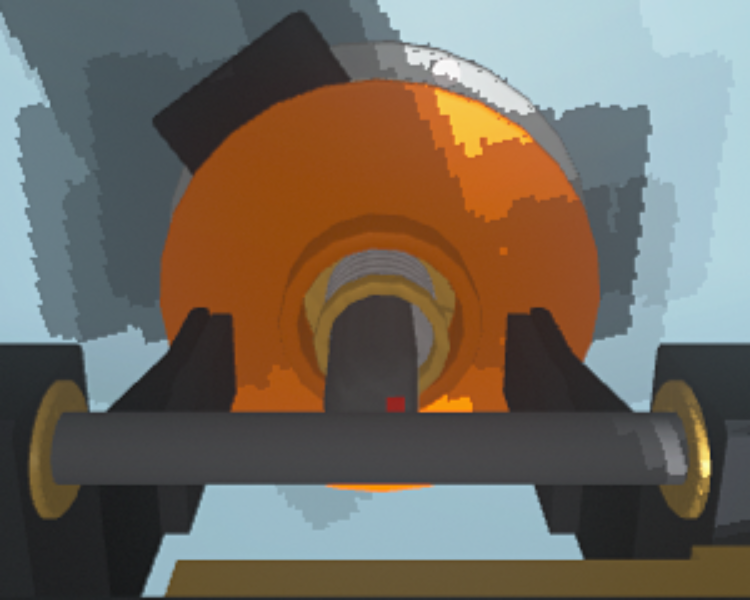

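The wrist view shows the shaft centred between the fingers at (372,340), with the red dash and flat on the right and square to the closing line. Closing now.

Request:
drive_tool --pt "10 0 0 0 0 0 0" --pt "10 0 0 0 0 0 0" --pt "10 0 0 0 0 0 0" --pt "10 0 0 0 0 0 0" --pt "10 0 0 0 0 0 0" --pt "10 0 0 0 0 0 0" --pt "10 0 0 0 0 0 0" --pt "10 0 0 0 0 0 0" --pt "10 0 0 0 0 0 0"

```text
t: 12.37
tool_pos: [0.5448, -0.0304, 0.0731]
orientation: [0.0, 0.126, 0.992, 0.0]
force: [1.1, 3.5, -0.5]
width: 0.212
gripper_force: 30.0
```

Gripped at about 18.5 mm, which is across the flat. Turning 54° about the shaft axis.

Request:
drive_tool --pt "10 0.26 0.01 0 0 0 6" --pt "10 0.26 0.01 0 0 0 6" --pt "10 0.26 0.01 0 0 0 6" --pt "10 0.26 0.01 0 0 0 6" --pt "10 0.26 0.01 0 0 0 6" --pt "10 0.26 0.01 0 0 0 6" --pt "10 0.26 0.01 0 0 0 6" --pt "10 0.26 0.01 0 0 0 6" --pt "10 0.26 0.01 0 0 0 6" --pt "10 0 0 0 0 0 0"

```text
t: 13.2
tool_pos: [0.5438, -0.0282, 0.0731]
orientation: [0.0, 0.565, 0.825, 0.001]
force: [7.2, 3.7, -5.1]
width: 0.213
gripper_force: 30.0
```

Request:
drive_tool --pt "10 0 0 0 0 0 0" --pt "10 0 0 0 0 0 0" --pt "10 0 0 0 0 0 0" --pt "10 0 0 0 0 0 0"

```text
t: 13.53
tool_pos: [0.5438, -0.0282, 0.0731]
orientation: [0.0, 0.562, 0.827, 0.001]
force: [5.5, 5.2, -4.0]
width: 0.213
gripper_force: 30.0
```

```bash
python3 - <<'E'
from h import *
go([.545,-.0304,.073])
E
```

```text
t 13.53 tcp [ 0.5438 -0.0282  0.0731] yaw x 111.59 z [ 0.002  0.002 -1.   ] F [ 5.5  5.2 -4. ] w 0.213 | tool delta mm [-2.5  0.3  0.1] J [ 0.36  0.33 -0.46  1.83  0.17  1.02  0.22]
```

Request:
drive_tool --pt "70 0 0 0 0 0 0" --pt "70 0 0 0 0 0 0" --pt "70 0 0 0 0 0 0" --pt "70 0 0 0 0 0 0" --pt "80 0 0 -30 0 0 0" --pt "100 0 0 -40 0 0 0" --pt "100 0 0 -30 0 0 0" --pt "100 35 1 0 0 0 0" --pt "100 35 1 0 0 0 0" --pt "100 35 1 0 0 0 0"

```text
t: 14.37
tool_pos: [0.5069, 0.0697, 0.1737]
orientation: [0.001, 0.563, 0.826, 0.0]
force: [-0.3, 0.3, 0.2]
width: 0.884
gripper_force: 0.0
```

Request:
drive_tool --pt "100 35 1 0 0 0 0" --pt "100 35 0 0 0 0 0" --pt "100 35 0 0 0 0 0" --pt "100 0 0 0 0 0 7" --pt "100 0 0 0 0 0 7" --pt "100 0 0 0 0 0 7" --pt "100 0 0 0 0 0 7" --pt "100 0 0 0 0 0 7" --pt "100 0 0 0 0 0 7" --pt "100 0 0 0 0 0 7"

```text
t: 15.2
tool_pos: [0.4695, 0.1669, 0.173]
orientation: [0.0, 0.856, 0.516, -0.0]
force: [0.2, 0.1, 0.2]
width: 1.0
gripper_force: 0.0
```

Request:
drive_tool --pt "100 0 0 0 0 0 7" --pt "100 0 0 0 0 0 7" --pt "100 0 0 0 0 0 7" --pt "100 0 0 0 0 0 7" --pt "100 0 0 0 0 0 5" --pt "100 0 0 0 0 0 0" --pt "100 0 0 0 0 0 0" --pt "100 0 0 0 0 0 0"

```text
t: 15.87
tool_pos: [0.4695, 0.1671, 0.173]
orientation: [0.0, 0.967, 0.256, -0.0]
force: [0.3, -0.4, -0.1]
width: 1.002
gripper_force: 0.0
```

```bash
python3 - <<'E'
from h import *
W=bot.capture("wrist");go([.5645,.2256,.03]);hsv=cv2.cvtColor(W["img"],cv2.COLOR_RGB2HSV)
m=cv2.inRange(hsv,(105,80,40),(130,255,255));m[250:]=0
c=max(cv2.findContours(m,0,1)[0],key=cv2.contourArea);print(cv2.boundingRect(c),cv2.contourArea(c),proj(W,[.5645,.2256,.04]),proj(W,[.5645,.2256,.0]))
x,y,w,h=cv2.boundingRect(c);x0=x-15;y0=max(y-15,0);print("crop",x0,y0)
im=W["img"][y0:y0+100,x0:x0+130];save("w6.png",cv2.resize(im,(780,600),interpolation=2))
for n in ("collar_screw","collar"):
  print(n,[(d["at"],d["conf"]) for d in bot.search_frame(W,n)][:2])
for q in cv2.approxPolyDP(c,2.5,True)[:,0]: print(q,ray(W,q,.04).round(4))
hole=cv2.bitwise_and(255-m,cv2.drawContours(np.zeros_like(m),[c],-1,255,-1))
for k in cv2.findContours(hole,0,1)[0]:
    if cv2.contourArea(k)>25: print("hole",cv2.boundingRect(k),cv2.fitEllipse(k),ray(W,cv2.fitEllipse(k)[0],.04))
E
```

```text
t 15.92 tcp [0.4696 0.1671 0.173 ] yaw x 29.66 z [ 0. -0. -1.] F [-0.7 -0.7 -0.1] w 1.002 | tool delta mm [111.4  -3.9 143. ] J [ 0.07  0.13 -0.53  1.83  0.07  1.2  -1.54]
(252, 45, 44, 61) 2227.5 [273.35588751  75.15136535] [273.86087384  80.07951984]
crop 237 30
collar_screw [([273.1, 71.6], 0.64)]
collar [([274.6, 71.1], 0.74)]
[273  45] [0.5848 0.2374 0.04  ]
[260  49] [0.5767 0.2455 0.04  ]
[252  57] [0.568  0.2484 0.04  ]
[254  96] [0.5413 0.232  0.04  ]
[264 103] [0.5406 0.2216 0.04  ]
[276 105] [0.5444 0.2115 0.04  ]
[295  94] [0.5606 0.2016 0.04  ]
[295  57] [0.5861 0.2166 0.04  ]
[286  48] [0.5883 0.2268 0.04  ]
hole (261, 72, 27, 20) ((273.9499816894531, 80.63233184814453), (20.201539993286133, 27.524986267089844), 88.21813201904297) [0.56092305 0.22298591 0.04      ]
hole (269, 48, 9, 14) ((273.0888366699219, 54.5), (9.14874267578125, 15.616477966308594), 0.0) [0.57851619 0.23378473 0.04      ]
```

View pics/w6.png

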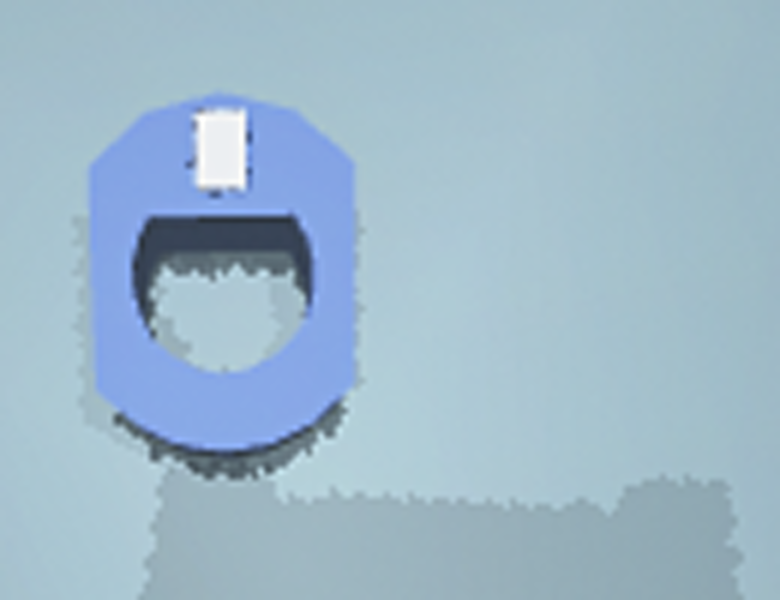

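The crop shows the collar standing with flats left and right, parallel to the pads, and the white dash straight ahead. Its yaw is about 30.7° and its centre (0.5644, 0.2246). Going to grip it.

Request:
drive_tool --pt "100 37 -1 15 0 0 -1" --pt "100 37 -1.5 15 0 0 0" --pt "100 36 0.2 15 0 0 0" --pt "100 0 0 20 0 0 0" --pt "100 0 0 35 0 0 0" --pt "100 0 0 35 0 0 0" --pt "100 0 0 20 0 0 0" --pt "100 0 0 9 0 0 0" --pt "100 0 0 0 0 0 0" --pt "100 0 0 0 0 0 0"

```text
t: 16.85
tool_pos: [0.564, 0.2248, 0.0099]
orientation: [-0.0, 0.965, 0.263, 0.0]
force: [0.4, 0.6, -0.2]
width: 0.998
gripper_force: 0.0
```

Request:
drive_tool --pt "20 0 0 0 0 0 0" --pt "20 0 0 0 0 0 0" --pt "20 0 0 0 0 0 0" --pt "20 0 0 0 0 0 0" --pt "20 0 0 0 0 0 0" --pt "20 0 0 0 0 0 0" --pt "20 0 0 0 0 0 0" --pt "20 0 0 0 0 0 0" --pt "20 0 0 0 0 0 0"

```text
t: 17.6
tool_pos: [0.5635, 0.2244, 0.009]
orientation: [0.0, 0.965, 0.263, -0.0]
force: [0.2, 0.8, 0.5]
width: 0.433
gripper_force: 30.0
```

Request:
drive_tool --pt "20 0 0 -30 0 0 0" --pt "20 0 0 -40 0 0 0" --pt "20 0 0 -40 0 0 0" --pt "20 0 0 -30 0 0 0" --pt "20 -28 21.3 0 0 0 0" --pt "20 -28 21.3 0 0 0 0" --pt "20 -28 21.3 0 0 0 0" --pt "20 -28 21.3 0 0 0 0" --pt "20 -28 21.3 0 0 0 0" --pt "20 -28 21.3 0 0 0 0"

```text
t: 18.43
tool_pos: [0.4825, 0.0276, 0.1488]
orientation: [0.0, 0.965, 0.263, -0.0]
force: [0.7, -0.2, -1.2]
width: 0.433
gripper_force: 30.0
```

Request:
drive_tool --pt "20 -28 21.3 0 0 0 0" --pt "20 -28 21.3 0 0 0 0" --pt "20 -28 21.3 0 0 0 0" --pt "20 0 0 0 0 0 4.5" --pt "20 0 0 0 0 0 4.5" --pt "20 0 0 0 0 0 0" --pt "20 0 0 0 0 0 0" --pt "20 0 0 0 0 0 0"

```text
t: 19.1
tool_pos: [0.4437, -0.0682, 0.1489]
orientation: [-0.0, 0.982, 0.188, -0.0]
force: [0.5, 0.7, -2.1]
width: 0.434
gripper_force: 30.0
```

```bash
python3 - <<'E'
from h import *
W=bot.capture("wrist");go([.546,-.0283,.15]);hsv=cv2.cvtColor(W["img"],cv2.COLOR_RGB2HSV)
save("w7.png",W["img"])
m=cv2.inRange(hsv,(3,130,40),(20,255,255));m[200:]=0
c=max(cv2.findContours(m,0,1)[0],key=cv2.contourArea)[:,0];print("cover",circ(W,[p for p in c if 3<p[1]<150],.043,.058),cv2.boundingRect(c))
r=cv2.inRange(hsv,(0,150,60),(4,255,255))|cv2.inRange(hsv,(174,120,60),(180,255,255));r[200:]=0
cs=[k for k in cv2.findContours(r,0,1)[0] if cv2.contourArea(k)>8]
for k in cs:
    b=cv2.minAreaRect(k);B=cv2.boxPoints(b);w=np.array([ray(W,p,.1) for p in B]);e=[w[1]-w[0],w[2]-w[1]];L=max(e,key=np.linalg.norm)
    print("dash",b,w.mean(0).round(4),"long yaw",np.degrees(np.arctan2(L[1],L[0]))%180,[np.linalg.norm(q).round(4) for q in e])
y=cv2.inRange(hsv,(24,120,120),(34,255,255));y[60:]=0
for k in cv2.findContours(y,0,1)[0]:
    if cv2.contourArea(k)>30: b=cv2.minAreaRect(k);p=ray(W,b[0],.03);print("mark",b,p,np.degrees(np.arctan2(p[1]+.0283,p[0]-.546)))
# collar in hand
b=cv2.inRange(hsv,(105,80,20),(130,255,255));b[:120]=0
c=max(cv2.findContours(b,0,1)[0],key=cv2.contourArea);print("collar",cv2.boundingRect(c));s=bot.state()["tool_pos"][2]
wh=cv2.inRange(hsv,(0,0,130),(180,60,255));x,yy,w,h=cv2.boundingRect(c);mm=np.zeros_like(wh);mm[yy:yy+h//2,x+5:x+w-5]=wh[yy:yy+h//2,x+5:x+w-5]
for k in cv2.findContours(mm,0,1)[0]:
    if cv2.contourArea(k)>15: print("white",cv2.minAreaRect(k),ray(W,cv2.minAreaRect(k)[0],s+.031))
for q in cv2.approxPolyDP(c,2.5,True)[:,0]: print(q,ray(W,q,s+.031).round(4),end=" ")
E
```

```text
t 19.15 tcp [ 0.4438 -0.0682  0.1489] yaw x 21.69 z [-0. -0. -1.] F [ 0.2 -0.1 -1.9] w 0.436 | tool delta mm [109.7   0.7  -1.1] J [ 0.41  0.02 -0.36  1.98  0.01  1.14 -1.15]
cover (array([ 0.5457, -0.0283,  0.057 ]), np.float64(0.0002)) (206, 0, 147, 149)
dash ((279.0, 57.5), (5.0, 12.0), 90.0) [ 0.5479 -0.0275  0.1   ] long yaw 111.70536113558231 [np.float64(0.0073), np.float64(0.0028)]
mark ((279.0, 47.5), (5.0, 26.0), 90.0) [ 0.56522174 -0.02087412  0.03      ] 21.122889242419788
collar (236, 214, 84, 71)
white ((277.0, 247.0), (2.0, 14.0), 90.0) [ 0.46392371 -0.05973928  0.17993587]
[245 228] [ 0.4671 -0.0434  0.1799] [236 258] [ 0.4521 -0.0445  0.1799] [237 284] [ 0.4398 -0.0494  0.1799] [318 284] [ 0.4537 -0.0842  0.1799] [319 258] [ 0.466  -0.0793  0.1799] [311 230] [ 0.477  -0.0706  0.1799] [294 217] [ 0.4797 -0.0614  0.1799] [274 214] [ 0.4778 -0.0528  0.1799] [260 217] [ 0.4743 -0.0477  0.1799]
```

```bash
python3 - <<'E'
from h import *
W=bot.capture("wrist");s=bot.state();R=rot();p=np.array(s["tool_pos"])
P=lambda x,y,h:proj(W,p+R.apply([x,y,-(h-.009)])).round(1)
for o in (0,.002,.004): print(o,"dash ends",P(o+.013,0,.04),P(o+.0205,0,.04),"front top",P(o+.024,0,.04),"front foot",P(o+.024,0,0),"bore flat",P(o+.008,0,.04),"screw",P(o+.024,0,.02),"corners",P(o+.0147,.019,.04),P(o+.0147,-.019,.04))
im=W["img"]
for c in (270,277,284):
  print(c,[(r,*map(int,im[r,c])) for r in range(208,286,2)])
E
```

```text
0 dash ends [278. 265.] [278.  249.8] front top [278.  242.5] front foot [277.9 215.3] bore flat [278.  274.9] screw [278.  227.3] corners [320.  261.6] [236.1 261.6]
0.002 dash ends [278. 261.] [278.  245.7] front top [278.1 238.4] front foot [278.  211.9] bore flat [278. 271.] screw [278.  223.5] corners [320.1 257.6] [235.9 257.5]
0.004 dash ends [278. 257.] [278.  241.5] front top [278.1 234.1] front foot [278.  208.5] bore flat [278. 267.] screw [278.  219.8] corners [320.3 253.5] [235.8 253.5]
270 [(208, 65, 76, 83), (210, 67, 77, 84), (212, 66, 78, 83), (214, 65, 76, 83), (216, 42, 51, 76), (218, 41, 51, 76), (220, 43, 52, 76), (222, 106, 83, 45), (224, 101, 81, 45), (226, 116, 91, 49), (228, 98, 80, 56), (230, 37, 49, 75), (232, 39, 50, 75), (234, 39, 50, 76), (236, 40, 51, 76), (238, 38, 50, 76), (240, 39, 50, 76), (242, 44, 58, 90), (244, 42, 56, 88), (246, 154, 154, 140), (248, 149, 148, 136), (250, 150, 149, 137), (252, 150, 150, 138), (254, 150, 149, 137), (256, 150, 149, 137), (258, 148, 148, 136), (260, 124, 128, 126), (262, 124, 128, 125), (264, 126, 129, 126), (266, 
[... 1046 characters left out ...]
 (216, 40, 50, 76), (218, 41, 50, 76), (220, 46, 53, 75), (222, 104, 81, 43), (224, 102, 80, 46), (226, 113, 89, 46), (228, 112, 87, 53), (230, 37, 50, 76), (232, 38, 50, 75), (234, 39, 50, 76), (236, 38, 49, 75), (238, 38, 49, 75), (240, 38, 49, 74), (242, 44, 57, 89), (244, 43, 57, 88), (246, 148, 148, 137), (248, 143, 144, 134), (250, 143, 144, 134), (252, 143, 144, 134), (254, 143, 144, 134), (256, 142, 143, 133), (258, 142, 143, 133), (260, 143, 143, 134), (262, 142, 142, 133), (264, 143, 143, 134), (266, 88, 96, 109), (268, 40, 55, 87), (270, 41, 54, 88), (272, 42, 55, 88), (274, 36, 49, 74), (276, 37, 48, 75), (278, 37, 48, 75), (280, 36, 47, 74), (282, 37, 48, 74), (284, 39, 48, 67)]
```

The collar sits +0.9 mm along tool x in the hand, and the shaft dash gives the flat at 21.7° (mark about 21.5°). Moving over the shaft.

Request:
drive_tool --pt "20 35 0.2 0 0 0 0" --pt "20 35 0.2 0 0 0 0" --pt "20 27 0.2 0 0 0 0" --pt "20 12 0 0 0 0 0" --pt "20 0 0 15 0 0 0" --pt "20 0 0 15 0 0 0" --pt "20 0 0 5 0 0 0" --pt "20 0 0 0 0 0 0" --pt "20 0 0 0 0 0 0" --pt "20 0 0 0 0 0 0"

```text
t: 20.03
tool_pos: [0.5458, -0.0292, 0.115]
orientation: [0.0, 0.982, 0.187, 0.001]
force: [0.3, 0.3, -1.1]
width: 0.436
gripper_force: 30.0
```

```bash
python3 - <<'E'
from h import *
bot.capture("top");go([.5453,-.0285,.114])
E
```

```text
t 20.08 tcp [ 0.546  -0.0293  0.1151] yaw x 21.52 z [ 0.002 -0.    -1.   ] F [ 1.  -0.5 -2.1] w 0.432 | tool delta mm [-0.3 -0.9  1.1] J [ 0.31  0.28 -0.39  1.79  0.12  1.1  -1.32]
```

Correcting by (−0.3, −0.9) mm, then lowering in steps while watching the force.

Request:
drive_tool --pt "20 -0.3 -0.9 0 0 0 0" --pt "20 0 0 0 0 0 0" --pt "20 0 0 3 0 0 0" --pt "20 0 0 3 0 0 0" --pt "20 0 0 3 0 0 0" --pt "20 0 0 2 0 0 0" --pt "20 0 0 0 0 0 0"

```text
t: 20.67
tool_pos: [0.5443, -0.0285, 0.1023]
orientation: [-0.0, 0.982, 0.187, -0.001]
force: [0.6, 0.6, -2.5]
width: 0.434
gripper_force: 30.0
```

Request:
drive_tool --pt "20 0 0 0 0 0 0" --pt "20 0 0 0 0 0 0"

```text
t: 20.83
tool_pos: [0.5448, -0.0285, 0.1031]
orientation: [0.0, 0.982, 0.187, 0.0]
force: [0.2, -0.8, -1.6]
width: 0.437
gripper_force: 30.0
```

Request:
drive_tool --pt "20 0.4 0.2 1.5 0 0 0" --pt "20 0 0 1.5 0 0 0" --pt "20 0 0 1.5 0 0 0" --pt "20 0 0 1.5 0 0 0" --pt "20 0 0 0 0 0 0"

```text
t: 21.25
tool_pos: [0.545, -0.0286, 0.0966]
orientation: [-0.0, 0.982, 0.187, -0.0]
force: [-0.7, 0.1, -2.4]
width: 0.43
gripper_force: 30.0
```

Request:
drive_tool --pt "20 0 0 3 0 0 0" --pt "20 0 0 3 0 0 0" --pt "20 0 0 3 0 0 0" --pt "20 0 0 3 0 0 0" --pt "20 0 0 2 0 0 0" --pt "20 0 0 0 0 0 0" --pt "20 0 0 0 0 0 0"

```text
t: 21.83
tool_pos: [0.5451, -0.0285, 0.0829]
orientation: [-0.0, 0.982, 0.187, -0.0]
force: [0.3, -0.0, -3.1]
width: 0.432
gripper_force: 30.0
```

Request:
drive_tool --pt "20 0 0 2 0 0 0" --pt "20 0 0 2 0 0 0" --pt "20 0 0 1.5 0 0 0" --pt "20 0 0 0 0 0 0" --pt "20 0 0 0 0 0 0"

```text
t: 22.25
tool_pos: [0.5453, -0.0285, 0.0777]
orientation: [0.0, 0.982, 0.187, 0.0]
force: [-0.6, 0.5, 0.4]
width: 0.43
gripper_force: 30.0
```

Request:
drive_tool --pt "20 0 0 2 0 0 0" --pt "20 0 0 2 0 0 0" --pt "20 0 0 1.7 0 0 0" --pt "20 0 0 0 0 0 0" --pt "20 0 0 0 0 0 0" --pt "20 0 0 0 0 0 0"

```text
t: 22.75
tool_pos: [0.5454, -0.0286, 0.0722]
orientation: [0.0, 0.982, 0.187, 0.0]
force: [-3.9, -0.5, 6.5]
width: 0.435
gripper_force: 30.0
```

```bash
python3 - <<'E'
from h import *
W=bot.capture("wrist");go([.5453,-.0285,.072]);s=bot.state();R=rot();p=np.array(s["tool_pos"]);im=W["img"]
print("F",[np.round(bot.state()["force"],1)],s["gripper_force"])
P=lambda x,y,h:proj(W,p+R.apply([x,y,-(h-.009)])).round(1)
o=.0009;print("top",P(o+.024,0,.04),"foot",P(o+.024,0,0),"dash",P(o+.013,0,.04),P(o+.0205,0,.04))
print([(r,*map(int,im[r,277])) for r in range(206,270,2)])
hsv=cv2.cvtColor(im,cv2.COLOR_RGB2HSV);m=cv2.inRange(hsv,(3,130,30),(20,255,255))
c=max(cv2.findContours(m,0,1)[0],key=cv2.contourArea)[:,0];print("cover",circ(W,[q for q in c if q[1]<235],.043,.058))
E
```

```text
t 22.8 tcp [ 0.5454 -0.0285  0.0722] yaw x 21.52 z [ 0. -0. -1.] F [-2.3 -0.3  7. ] w 0.433 | tool delta mm [-0.1 -0.1  0.2] J [ 0.3   0.32 -0.39  1.82  0.14  1.02 -1.34]
F [array([-2.3, -0.3,  7. ])] 29.999186259308317
top [277.9 240.7] foot [277.8 213.8] dash [277.9 263.2] [277.9 248. ]
[(206, 123, 63, 22), (208, 124, 63, 22), (210, 123, 62, 21), (212, 143, 72, 21), (214, 70, 51, 73), (216, 74, 53, 71), (218, 71, 51, 70), (220, 91, 67, 55), (222, 111, 80, 39), (224, 110, 79, 38), (226, 110, 80, 39), (228, 127, 93, 46), (230, 62, 48, 72), (232, 61, 49, 70), (234, 60, 49, 71), (236, 57, 48, 70), (238, 57, 49, 71), (240, 57, 51, 77), (242, 57, 55, 83), (244, 55, 54, 83), (246, 146, 143, 131), (248, 140, 137, 128), (250, 139, 137, 128), (252, 139, 138, 128), (254, 139, 137, 128), (256, 139, 137, 128), (258, 138, 137, 128), (260, 137, 137, 127), (262, 138, 138, 128), (264, 139, 138, 129), (266, 86, 92, 104), (268, 45, 54, 84)]
cover (array([ 0.5465, -0.028 ,  0.0565]), np.float64(0.0093))
```

The collar has not slipped or tilted in the grip. The spring force of about 8.5 N means roughly 5.5 mm of seat travel. Handing in.

```bash
python3 -c "
from station import bot
print(bot.finish_job())"
```

```text
the job is handed in; nothing more can be done
None
```

I handed the job in at about 23 s; no verdict came back, but by my measurements the cover is seated, the flat faces the mark within about 0.01 rad, and the collar is held pressed down with the seat about 5.5 mm of 7 mm in.

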